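# Twist the sample cup home in the bench mixer

## Robot

A 6-joint arm with a two-finger parallel gripper is mounted at the origin on the work surface. World frame = base frame: x ahead of the robot, y to its left, z up, the work surface at z = 0. Lengths are in m, angles in rad, forces in N, time in s.
With the tool pointing down it reaches from about 0.3 to 0.875 m from the base axis. Payload 6.4 kg.
Tool frame: the origin (TCP) lies midway between the tips of the shut fingers; the grasp point (between the pads) lies 19 mm behind it; z points along the fingers, y is the line along which they close (so a half turn about z gives the same grasp; the last joint's range is limited). The gripper opens to 85 mm and grips with 20 to 120 N. Pads are 22 mm wide; open, the fingers measure 114 mm over their backs; the gripper's body (76 mm by 85 mm) begins 54 mm behind the grasp point. The pads swing forward as they close: fully open they stand 13 mm farther back than shut.
Start: joints at [-1.421, 0.181, 1.607, -0, 1.354, -0.206], TCP at [0.2, -0.539, 0.231] pointing down, gripper open.
Joint ranges: [-2.99, 2.99], [-0.89, 2.07], [0.3, 2.58], [-1.14, 4.28], [0, 2.63], [-3.12, 3.12]. Speed limits (rad/s): [2.57, 2.57, 3.01, 3.14, 3.14, 3.14].

## Interface

Orientations are given as a unit quaternion [w, x, y, z].
In Python, from bench import ctrl gives the robot as it stands. The module is installed in compiled form; this text tells all that it offers.
- The arm moves only by the tool move_arm, never from a script. Its argument "plan" is one flat list of numbers, 6 for each row, row after row: the shift along the world's x, y, z in units of 50 mm (1.0 is 50 mm), then the turn, a rotation vector about the world's x, y, z in rad. A call has 1 to 10 rows; each row is the pose to reach, as a shift and turn from the pose commanded when the call began; what a row does not reach only later rows make up. A row lasts 1/8 s, in which the tool goes at most 62.5 mm and 10.7 degrees, less where a joint would pass 70% of its speed; a pose out of reach is approached as far as the arm can. A call with a gripper value outside its range is refused whole. "grip" is the finger opening in mm, from 0 to 85.4, set as the call begins (left out, the last holds). The fingers move at their own pace and stop on an object; the grip force is fixed at half the most. Time passes only in rows, so rows that repeat a pose let the fingers close. It gives the time, the measured TCP pose, the force, the opening and the grip force at its end, in the units of the state.
- ctrl.get_obs(): the state, without advancing time (a new reading comes with each control period).
- ctrl.camera(name): name is "scene" or "top" or "wrist"; returns a dict with "pixels" (400x640x3 uint8, red, green, blue), "fx", "fy", "cx", "cy" (pixels), "origin" and "attitude" of the camera in the world. Camera axes: x right, y down, z forward; pixel columns grow to the right and rows downward; lengths in m; the calibration is good to about 2 mm. The wrist camera is an equidistant fisheye: a pixel r from the principal point sees the ray r / f radians off the axis. A picture is of the moment at which its call begins. There is no depth.
- ctrl.hand_in(): hands the job in; it is judged then, once.
The state is a dict: "time_s": time; "q": joint angles; "dq": joint speeds; "joint_efforts": joint torques, N m; "eef_pos": TCP position; "eef_rot": TCP orientation; "wrist_force": force on the tool from outside, world axes, zero at the start; "torque": the same for the moment, N m; "opening": opening from 0.0 (shut) to 1.0 (fully open); "grasp_force": force on a finger pad.
Only numpy, scipy, OpenCV 4.12 (cv2) and the standard library are available. Lean on these libraries where they do the work, as an engineer would, in place of code of your own. Each camera call takes 0.05 s, during which the arm holds its last target. There are 200 camera calls.

## Task

At a blood-sample desk, load the grey-lidded sample cup into the small bench mixer: the holder's spring prongs grip it tightly, so press only gently and twist it down until the cross groove under the cup drops over the drive bar and the cup stands fully home on the holder's floor, upright. The mixer's head is on a soft spring: never press it down anywhere near its stop. Leave the tube rack, glove box and specimen jar alone, and let go of the cup at the end.

Things in the scene. Friction and masses are not known exactly. Their poses are not given: they have to be found in the camera images.
- cup: Sample cup, loose, upright on the table, 110 to 180 g. White body 46 mm in diameter; ridged grey lid 52 mm in diameter, 54 to 80 mm above the underside: grip it there, any yaw. Origin at the centre of the underside, z up. Below, four 7 mm high feet leave a cross of grooves 11 mm wide along the cup's own x and y axes; from 7 to 20 mm up the body tapers out from 42.6 to 46 mm.
- mixer: The bench mixer, fixed: a white box 150 x 150 mm, top face 60 mm above the table, with a black knob on the front. Origin at the centre of its underside. Its round cup holder (the head) is in the middle of the top.
- seat (a point): Centre of the round holder's (the head's) floor, on which the cup's feet finally stand, 83 mm above the table, z up; it sinks with the head. The head is 84 mm in diameter, its prongs rise 41 mm above this floor.
- prongs (a point): Centre of the mouth of the six black spring prongs, 41 mm above the seat. Pads on a 43.6 mm circle (12 to 30 mm above the floor) flare to 50 mm here. Pushed straight, the cup sticks part-way even at 25 N; while it is turned (either way or to and fro) and sinks no faster than about 6 mm per radian, 5 to 18 N move it down. Turning takes up to 1 N m, so grip firmly.
- bar (a point): Point on the axis at the top of the steel drive bar that lies across the holder's floor, 6 mm above the seat. The bar is 24 x 7 x 6 mm, at an unknown angle that is not reported and differs each time; it is stiff. The cup stops here, 6 mm too high, unless a groove lies along the bar within about 9 degrees (once each quarter turn); turned into line under light pressure it drops home.
- head (a joint): How far the head is pressed down on its spring, in m: 0 at rest, stop at 0.006. The spring gives 5 N per mm, so about 1 N at 0 and 25 N at 0.005, the most it may be pressed.
- rack: Bystander: black tube rack 130 x 240 mm full of white-capped tubes, 110 mm high. Origin at the centre of its underside.
- glovebox: Bystander: white and purple glove carton 120 x 240 x 75 mm. Origin at the centre of its underside.
- jar: Bystander: clear specimen jar 64 mm in diameter, 75 mm high, white lid. Origin at the centre of its underside.
Things that resemble listed ones, but are neither listed nor needed, are in the scene too. What is shaped like the mixer but yellow is not meant.

How it is judged:
By the outcome, as a careful person would: the job done as asked, in the order asked, and still so for the second after the job is handed in, with the robot touching nothing.
It also fails if it takes over 70 s, if anything falls off the work surface, if the arm or the gripper's body presses on something with over 40 N, if the wrist force passes 120 N, or if a joint passes its speed limit or range.

## Working session

There is one attempt and no reset: what is moved stays moved. The work goes in short steps, Python scripts to look and compute and a tool call to move; the robot and the scene stay as the last step left them, time stands still between calls to the robot, and variables do not carry over. Pictures are saved under pics/ and viewed, at most 10 in all, crops included, and the job is handed in when it is done.

Besides the shell and the picture viewer there is one more tool, called as name(argument=value, ...), one argument or row to a line, values as JSON. move_arm: Moves the arm, as the interface text tells. Its arguments: {"type":"object","properties":{"plan":{"type":"array"},"grip":{"type":"number"}},"required":["plan"]}

```bash
mkdir -p pics; python3 - <<'E'
from bench import ctrl
import cv2
for n in ("top","scene"):
    c=ctrl.camera(n); cv2.imwrite(f"pics/{n}1.png",c["pixels"][:,:,::-1])
    print(n,{k:v for k,v in c.items() if k!="pixels"})
print(ctrl.get_obs())
E
```

```text
top {'fx': 408.1370786615206, 'fy': 408.1370786615206, 'cx': 318.57753921056866, 'cy': 196.7302458411854, 'origin': array([0.43997928, 0.07714909, 1.1575785 ]), 'attitude': array([-0.01147079,  0.71732912, -0.69592755,  0.03149917])}
scene {'fx': 413.63124587517814, 'fy': 413.63124587517814, 'cx': 316.10913002718706, 'cy': 195.11649885509473, 'origin': array([ 1.09306565, -0.6177375 ,  1.00501113]), 'attitude': array([-0.35843703,  0.86906833,  0.31555052, -0.12911624])}
{'time_s': 0.1, 'q': array([-1.42130803e+00,  1.81468260e-01,  1.60788819e+00,  4.85344725e-06,
        1.35382583e+00, -2.06285086e-01]), 'dq': array([ 0.00125275, -0.00116596, -0.00193213,  0.00022757,  0.00175038,
        0.00126532]), 'joint_efforts': array([ 1.63482446e-04, -4.45874798e+01, -3.52239811e+01, -2.28423983e-04,
        4.21296587e-03, -3.39642341e-06]), 'eef_pos': array([ 0.20023207, -0.53848314,  0.23048298]), 'eef_rot': array([-7.94426136e-04,  9.84219622e-01,  1.76949438e-01,  2.49368608e-05]), 'wrist_force': array([-0.11321522,  0.17294199, -0.09504696]), 'torque': array([-0.00495585,  0.0253012 ,  0.00237461]), 'grasp_force': 0.0, 'opening': 1.0002547450900674}
```

View pics/top1.png

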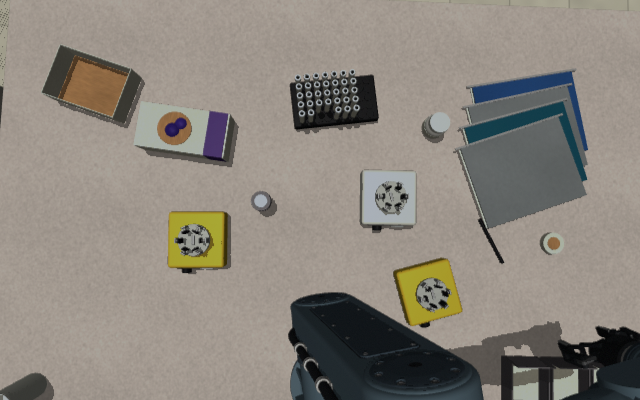

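View pics/scene1.png

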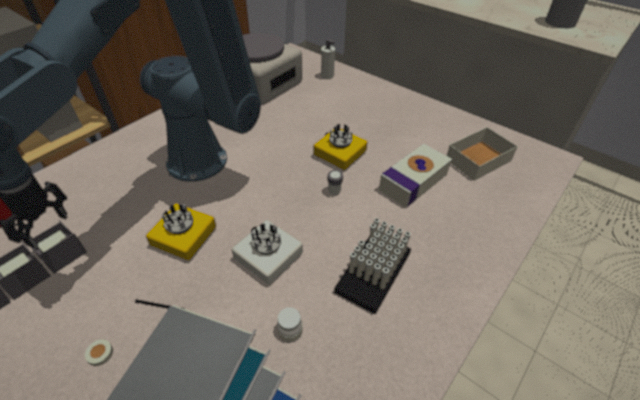

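The top view shows the cup at (261,201), the white mixer at (389,198) with its head at about (392,198), and the jar at (437,124). The scene view confirms them at cup (335,180) and mixer (267,245); the yellow mixers are decoys.

```bash
cat > h.py <<'E'
from bench import ctrl
import numpy as np, cv2
from scipy.spatial.transform import Rotation as R
def rot(q): return R.from_quat(np.roll(q,-1)).as_matrix()
def back(c,uv,z,fish=False):
    x=(uv[0]-c["cx"])/c["fx"]; y=(uv[1]-c["cy"])/c["fy"]
    if fish:
        t=np.hypot(x,y); s=np.sin(t)/t if t>1e-9 else 1; d=np.array([x*s,y*s,np.cos(t)])
    else: d=np.array([x,y,1.])
    d=rot(c["attitude"])@d; return c["origin"]+d*(z-c["origin"][2])/d[2]
def proj(c,p,fish=False):
    v=rot(c["attitude"]).T@(np.asarray(p)-c["origin"])
    if fish:
        r=np.hypot(v[0],v[1]); t=np.arctan2(r,v[2]); x,y=v[:2]/max(r,1e-9)*t
    else: x,y=v[:2]/v[2]
    return np.array([c["fx"]*x+c["cx"],c["fy"]*y+c["cy"]])
E
python3 - <<'E'
from h import *
t=ctrl.camera("top"); s=ctrl.camera("scene")
print("cup",back(t,(261,200.5),.08),back(s,(335,176),.08))
# mixer top-face corners (top view): white blob
g=t["pixels"].astype(int); 
m=((g.min(2)>165)&(g.max(2)-g.min(2)<18)).astype(np.uint8); m[:, :350]=0; m[:,425:]=0; m[:160]=0; m[240:]=0
m=cv2.morphologyEx(m,cv2.MORPH_CLOSE,np.ones((3,3)))
n,l,st,ce=cv2.connectedComponentsWithStats(m); k=1+st[1:,4].argmax()
cn=cv2.findContours((l==k).astype(np.uint8),0,2)[0][0]
P=np.array([back(t,p,.06)[:2] for p in cn[:,0]],np.float32)
print("mixer",cv2.minAreaRect(P)); print("head",back(t,(392,198),.12))
print("axes",back(t,(260,200),.08)-back(t,(261,200),.08))
h=np.hstack([cv2.resize(t["pixels"][170:235,225:295],None,fx=5.5,fy=5.5,interpolation=2),cv2.resize(t["pixels"][165:230,355:425],None,fx=5.5,fy=5.5,interpolation=2)])
v=cv2.resize(s["pixels"][150:290,220:360],None,fx=1.7,fy=1.7); h=cv2.copyMakeBorder(h,0,240,0,0,0); h[360:360+v.shape[0],:v.shape[1]]=v[:]
cv2.imwrite("pics/c1.png",h[:600,:,::-1])
c=ctrl.camera("wrist"); print({k:v for k,v in c.items() if k!="pixels"})
E
```

```text
cup [0.49135774 0.19892087 0.08      ] [0.49651051 0.19644349 0.08      ]
mixer ((0.5137051343917847, -0.14409250020980835), (0.13848042488098145, 0.13667497038841248), 1.2985397577285767)
head [ 0.5061825  -0.13944742  0.12      ]
axes [-8.11602257e-05  2.62287162e-03  0.00000000e+00]
{'fx': 309.70691628693146, 'fy': 309.70691628693146, 'cx': 327.88864171417805, 'cy': 196.9163604304203, 'origin': array([ 0.2744773 , -0.51170014,  0.37372174]), 'attitude': array([ 0.12660434,  0.81173195, -0.56326076, -0.08831708])}
```

View pics/c1.png

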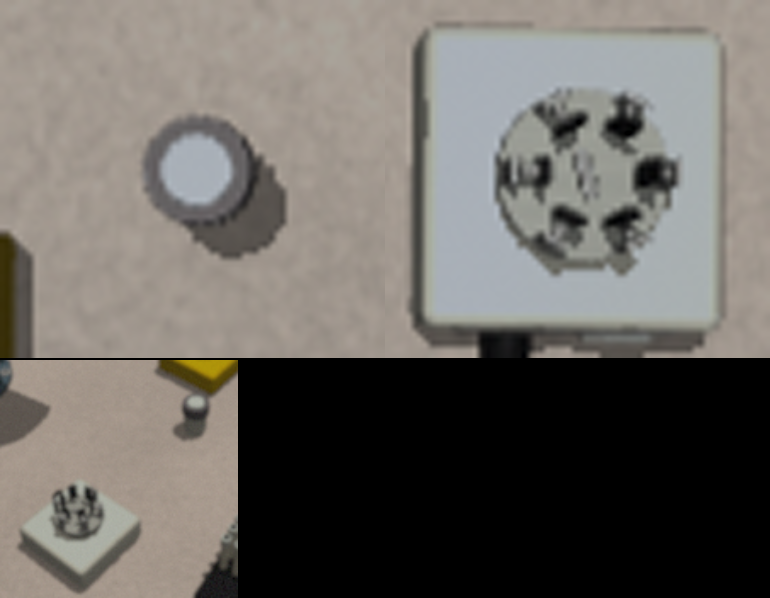

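```bash
python3 - <<'E'
from h import *
c=ctrl.camera("wrist"); o=ctrl.get_obs(); t=ctrl.camera("top")
Rt=rot(o["eef_rot"]); off=Rt.T@(c["origin"]-o["eef_pos"]); print("off",off,"axis",rot(c["attitude"])[:,2])
M=back(t,(389.2,197.4),.06); H=back(t,(391,197.2),.083); C=back(t,(260.5,200.4),.08); print(M,H,C)
w=R.from_rotvec([0,0,.95]).as_matrix()@Rt@off; print("tcp xy for cam over mixer",M[:2]-w[:2], "shift/50mm",(M-w-o["eef_pos"])[:2]/.05,(0.28-o["eef_pos"][2])/.05, o["eef_pos"])
E
```

```text
off [ 0.07899819  0.00039546 -0.14285444] axis [-0.2859651  -0.10629061 -0.95232677]
[ 0.51140157 -0.14431816  0.06      ] [ 0.51058562 -0.14446563  0.083     ] [0.49158073 0.20024227 0.08      ]
tcp xy for cam over mixer [ 0.49025338 -0.22042013] shift/50mm [5.79945517 6.36788393] 0.9802321032104672 [ 0.20028062 -0.53881433  0.23098839]
```

move_arm(
  plan=[0,0,1,0,0,0,5.8,6.4,1,0,0,0.95,5.8,6.4,1,0,0,0.95,5.8,6.4,1,0,0,0.95,5.8,6.4,1,0,0,0.95,5.8,6.4,1,0,0,0.95,5.8,6.4,1,0,0,0.95,5.8,6.4,1,0,0,0.95,5.8,6.4,1,0,0,0.95,5.8,6.4,1,0,0,0.95],
  grip=85,
)

```text
time_s: 1.6
eef_pos: [0.4902, -0.2189, 0.2812]
eef_rot: [-0.0, 0.794, 0.608, -0.0]
wrist_force: [-0.2, 0.4, 0.7]
opening: 0.991
grasp_force: 0.0
```

```bash
python3 - <<'E'
from h import *
c=ctrl.camera("wrist"); o=ctrl.get_obs(); print(o["eef_pos"],o["q"],o["time_s"])
np.savez("pics/w1.npz",**c)
u=proj(c,[.511,-.1444,.083],True); print(u, c["pixels"].shape)
for d in ([.01,0],[0,.01]): print(proj(c,[.511+d[0],-.1444+d[1],.083],True)-u)
x,y=(u-[60,55]).astype(int); x=max(x,0);y=max(y,0); print(x,y)
cv2.imwrite("pics/w1.png",cv2.resize(c["pixels"][y:y+110,x:x+120,::-1],None,fx=5,fy=5,interpolation=2))
E
```

```text
[ 0.48986145 -0.21956617  0.281179  ] [-6.42337864e-01  5.60911004e-02  1.64341626e+00 -4.59268920e-04
  1.44230440e+00 -3.76782595e-01] 1.65
[327.6149761  101.47995392] (400, 640, 3)
[ 8.91336843 -2.33057278]
[-2.40040555 -8.76438547]
267 46
```

View pics/w1.png

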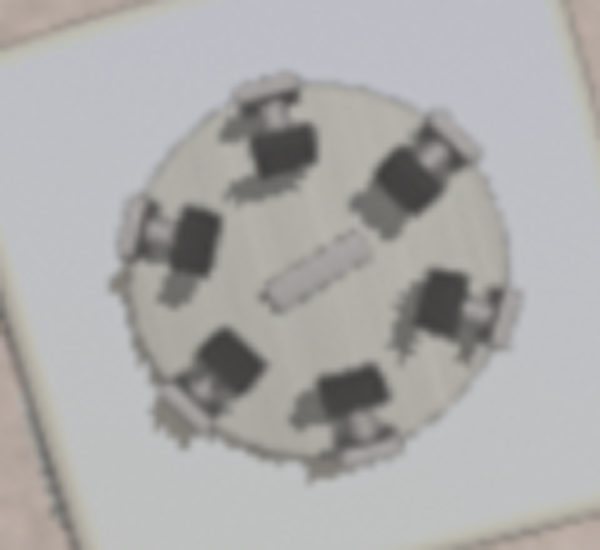

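The wrist view shows the head disc centred at about crop (318,270), i.e. image (330.4,99.7), with the drive bar running from crop (265,297) to (372,243).

```bash
python3 - <<'E'
from h import *
c=dict(np.load("pics/w1.npz")); f=lambda x,y:((x+.5)/5-.5+267,(y+.5)/5-.5+46)
print("head",back(c,f(318,270),.083,True)); a=back(c,f(265,297),.089,True); b=back(c,f(372,243),.089,True)
print("bar",(a+b)/2,np.hypot(*(b-a)[:2]),np.degrees(np.arctan2(*(b-a)[1::-1])))
p=np.array([.4902,-.2199,.281]); print("to cup-view shift", (np.array([.4916,.2002-.076,.23])-p)/.05)
E
```

```text
head [ 0.51424254 -0.14312505  0.083     ]
bar [ 0.51429056 -0.14311281  0.089     ] 0.02562161619259584 12.207375002905513
to cup-view shift [ 0.028  6.882 -1.02 ]
```

move_arm(
  plan=[0,6.9,-1,0,0,0,0,6.9,-1,0,0,0,0,6.9,-1,0,0,0,0,6.9,-1,0,0,0,0,6.9,-1,0,0,0,0,6.9,-1,0,0,0,0,6.9,-1,0,0,0,0,6.9,-1,0,0,0,0,6.9,-1,0,0,0],
)

```text
time_s: 2.78
eef_pos: [0.4907, 0.1243, 0.2315]
eef_rot: [0.0, 0.795, 0.606, 0.0]
wrist_force: [0.0, -0.1, 0.4]
opening: 0.992
grasp_force: 0.0
```

```bash
python3 - <<'E'
from h import *
c=ctrl.camera("wrist"); o=ctrl.get_obs(); print(o["eef_pos"],o["eef_rot"],o["q"])
np.savez("pics/w2.npz",**c)
u=proj(c,[.4916,.2002,.08],True); print(u)
x,y=np.maximum((u-[60,55]).astype(int),0); print(x,y)
cv2.imwrite("pics/w2.png",cv2.resize(c["pixels"][y:y+110,x:x+120,::-1],None,fx=5,fy=5,interpolation=2))
E
```

```text
[0.49071464 0.12448099 0.23154682] [2.42088983e-04 7.95074789e-01 6.06511340e-01 1.26259270e-04] [ 1.37463341e-02  2.50159344e-02  1.77676346e+00 -2.45114213e-04
  1.33932207e+00  2.81268037e-01]
[306.27151439 105.99592899]
246 50
```

View pics/w2.png

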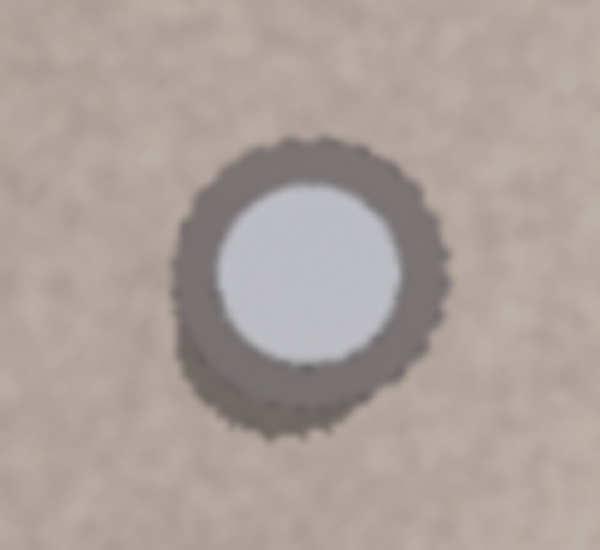

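Lid centre at crop (311,272), i.e. image about (307.8,104.0).

```bash
python3 - <<'E'
from h import *
c=dict(np.load("pics/w2.npz")); o=ctrl.get_obs()
p=back(c,((311.5)/5-.5+246,272.5/5-.5+50),.08,True); print(p)
q=back(c,(446/5-.5+246,272.5/5-.5+50),.08,True); print("radius",np.hypot(*(q-p)[:2]))
print("shift",(np.array([p[0],p[1],.047])-o["eef_pos"])/.05)
E
```

```text
[0.49349624 0.20163389 0.08      ]
radius 0.025225337086859704
shift [ 0.05563193  1.54305784 -3.69093644]
```

move_arm(
  plan=[0.04,1.53,0,0,0,0.18,0.04,1.53,-0.6,0,0,0.36,0.04,1.53,-1,0,0,0.54,0.04,1.53,-1.3,0,0,0.72,0.04,1.53,-1.6,0,0,0.9,0.04,1.53,-1.9,0,0,1.08,0.04,1.53,-2.2,0,0,1.26,0.04,1.53,-2.2,0,0,1.44,0.04,1.53,-2.2,0,0,1.57,0.04,1.53,-2.2,0,0,1.57],
)

```text
time_s: 4.08
eef_pos: [0.4928, 0.2016, 0.1214]
eef_rot: [0.0, 0.134, 0.991, 0.0]
wrist_force: [0.3, 0.4, -1.4]
opening: 0.999
grasp_force: 0.0
```

move_arm(
  plan=[0,0,-0.7,0,0,0,0,0,-1.2,0,0,0,0,0,-1.5,0,0,0,0,0,-1.5,0,0,0],
)

```text
time_s: 4.58
eef_pos: [0.4917, 0.2021, 0.0455]
eef_rot: [-0.001, 0.133, 0.991, -0.0]
wrist_force: [0.8, 0.4, -0.9]
opening: 0.994
grasp_force: 0.0
```

move_arm(
  plan=[0,0,0,0,0,0,0,0,0,0,0,0,0,0,0,0,0,0,0,0,0,0,0,0,0,0,0,0,0,0,0,0,0,0,0,0],
  grip=45,
)

```text
time_s: 5.32
eef_pos: [0.4934, 0.2026, 0.0477]
eef_rot: [0.001, 0.133, 0.991, 0.0]
wrist_force: [-0.8, -1.6, 5.7]
opening: 0.594
grasp_force: 61.7
```

move_arm(
  plan=[0,0,0,0,0,0,0,0,0,0,0,0,0,0,0,0,0,0,0,0,0,0,0,0],
  grip=85,
)

```text
time_s: 5.82
eef_pos: [0.4922, 0.2025, 0.0462]
eef_rot: [-0.0, 0.133, 0.991, -0.0]
wrist_force: [1.3, 0.1, 0.0]
opening: 0.996
grasp_force: 0.0
```

move_arm(
  plan=[0,0,0,0,0,-0.18,0,0,0,0,0,-0.36,0,0,0,0,0,-0.54,0,0,0,0,0,-0.72,0,0,0,0,0,-0.9,0,0,0,0,0,-1.08,0,0,0,0,0,-1.26,0,0,0,0,0,-1.44,0,0,0,0,0,-1.57,0,0,0,0,0,-1.57],
)

```text
time_s: 7.08
eef_pos: [0.4922, 0.2025, 0.0462]
eef_rot: [-0.0, 0.794, 0.608, -0.0]
wrist_force: [0.4, -0.5, -0.1]
opening: 0.995
grasp_force: 0.0
```

move_arm(
  plan=[0,0,0,0,0,0,0,0,0,0,0,0,0,0,0,0,0,0,0,0,0,0,0,0,0,0,0,0,0,0,0,0,0,0,0,0],
  grip=45,
)

```text
time_s: 7.82
eef_pos: [0.4926, 0.2026, 0.0466]
eef_rot: [0.0, 0.794, 0.608, 0.0]
wrist_force: [0.4, -0.4, 4.5]
opening: 0.594
grasp_force: 62.4
```

```bash
python3 - <<'E'
from h import *
o=ctrl.get_obs(); print(o["time_s"],o["eef_pos"],o["q"],o["wrist_force"],o["grasp_force"],o["opening"])
E
```

```text
7.825 [0.49263983 0.2025805  0.04658856] [1.67124925e-01 3.34048045e-01 1.83891423e+00 3.16348676e-05
 9.67918930e-01 4.31970496e-01] [ 0.44972183 -0.43525488  4.49435107] 62.37012505531311 0.5938468492049859
```

move_arm(
  plan=[0,0,0,0,0,0,0,0,0,0,0,0,0,0,0,0,0,0,0,0,1.25,0,0,0,0,0,2.5,0,0,0,0,-1.53,3.7,0,0,0,0,-1.53,3.7,0,0,0,0,-1.53,3.7,0,0,0,0,-1.53,3.7,0,0,0],
  grip=85,
)

```text
time_s: 8.95
eef_pos: [0.4917, 0.1264, 0.2303]
eef_rot: [-0.001, 0.794, 0.607, -0.0]
wrist_force: [0.2, -0.0, -0.7]
opening: 0.995
grasp_force: 0.0
```

```bash
python3 - <<'E'
from h import *
o=ctrl.get_obs(); c=ctrl.camera("wrist"); t=ctrl.camera("top"); print(o["time_s"],o["eef_pos"])
def blob(px,u,win,r0):
    # lid outline via Hough-free: white label centroid
    x,y=(u-win).astype(int); g=px[y:y+2*win,x:x+2*win].astype(int)
    m=((g[:,:,2]-g[:,:,0]>0)&(g.min(2)>150)).astype(np.uint8)
    n,l,st,ce=cv2.connectedComponentsWithStats(m); k=1+st[1:,4].argmax(); print(st[k]); return ce[k]+[x,y]
def rep(c,u0,win,f):
    u=blob(c["pixels"],np.array(u0),win,0); print(u,back(c,u,.08,f))
old=dict(np.load("pics/w2.npz")); rep(old,(307,104),30,True)
rep(c,proj(c,[.4922,.2025,.08],True),30,True)
rep(t,proj(t,[.4922,.2025,.08]),14,False)
cv2.imwrite("pics/w3.png",np.hstack([cv2.resize(c["pixels"][60:150,260:360,::-1],None,fx=4,fy=4),cv2.resize(t["pixels"][155:245,210:310,::-1],None,fx=4,fy=4)]))
E
```

```text
8.95 [0.49173517 0.12638342 0.23032842]
[  13   13   36   36 1015]
[307.33990148 104.30049261] [0.49300299 0.20147753 0.08      ]
[  14   14   36   36 1025]
[307.62829268 106.51219512] [0.49332807 0.2015475  0.08      ]Traceback (most recent call last):
  File "<stdin>", line 12, in <module>
  File "<stdin>", line 9, in rep
  File "<stdin>", line 7, in blob
ValueError: attempt to get argmax of an empty sequence
```

The wrist camera bias comes out at about (+0.9, −1.0) mm, so the corrected head centre is (0.5134, −0.142). Regrasping now.

move_arm(
  plan=[0,1.53,-1.2,0,0,0,0,1.53,-1.2,0,0,0,0,1.53,-2,0,0,0,0,1.53,-3,0,0,0,0,1.53,-3.7,0,0,0,0,1.53,-3.7,0,0,0],
)

```text
time_s: 9.8
eef_pos: [0.4885, 0.2027, 0.0425]
eef_rot: [-0.002, 0.794, 0.608, -0.004]
wrist_force: [-0.6, 0.5, -0.8]
opening: 0.996
grasp_force: 0.0
```

move_arm(
  plan=[0,0,0,0,0,0,0,0,0,0,0,0,0,0,0,0,0,0,0,0,0,0,0,0,0,0,0,0,0,0,0,0,0,0,0,0],
  grip=40,
)

```text
time_s: 10.55
eef_pos: [0.4938, 0.2029, 0.0484]
eef_rot: [0.001, 0.794, 0.607, 0.002]
wrist_force: [-1.7, -0.1, 7.5]
opening: 0.591
grasp_force: 61.8
```

move_arm(
  plan=[0,0,1.2,0,0,0,0,0,2.4,0,0,0,0,0,3.2,0,0,0,0,0,3.2,0,0,0],
)

```text
time_s: 11.05
eef_pos: [0.495, 0.203, 0.2113]
eef_rot: [0.002, 0.794, 0.608, 0.004]
wrist_force: [-0.2, 0.1, -1.8]
opening: 0.589
grasp_force: 63.0
```

```bash
python3 - <<'E'
from h import *
o=ctrl.get_obs(); print(o["time_s"],o["eef_pos"],o["wrist_force"],o["opening"],o["grasp_force"])
print((np.array([.5134,-.142,.206])-o["eef_pos"])/.05)
E
```

```text
11.05 [0.4950217  0.20299527 0.21132869] [-0.19170296  0.1079777  -1.75644343] 0.5891367915846643 63.03747296333313
[ 0.36756598 -6.89990546 -0.10657379]
```

move_arm(
  plan=[0.04,-0.8,0,0,0,0,0.12,-2,0,0,0,0,0.2,-3.2,0,0,0,0,0.27,-4.4,0,0,0,0,0.34,-5.5,0,0,0,0,0.39,-6.3,0,0,0,0,0.42,-6.7,0,0,0,0,0.424,-6.89,0,0,0,0,0.424,-6.89,0,0,0,0,0.424,-6.89,0,0,0,0],
)

```text
time_s: 12.3
eef_pos: [0.5135, -0.1407, 0.2061]
eef_rot: [-0.0, 0.794, 0.608, 0.0]
wrist_force: [-0.3, -0.2, -1.7]
opening: 0.591
grasp_force: 63.0
```

move_arm(
  plan=[0,0,-0.3,0,0,0,0,0,-0.5,0,0,0,0,0,-0.5,0,0,0,0,0,-0.5,0,0,0],
)

```text
time_s: 12.8
eef_pos: [0.5136, -0.1419, 0.1812]
eef_rot: [-0.0, 0.794, 0.608, -0.0]
wrist_force: [0.4, 1.0, -0.4]
opening: 0.592
grasp_force: 63.0
```

```bash
python3 - <<'E'
from h import *
o=ctrl.get_obs(); c=ctrl.camera("wrist"); s=ctrl.camera("scene"); print(o["time_s"],o["eef_pos"],o["q"],o["wrist_force"],o["torque"])
cv2.imwrite("pics/w4.png",np.hstack([c["pixels"][60:400,130:530,::-1],cv2.resize(s["pixels"][190:292,210:330,::-1],(400,340))]))
E
```

```text
12.8 [ 0.5135666  -0.14193009  0.18123464] [-4.92566140e-01  1.38435359e-01  1.76163437e+00  6.60423459e-06
  1.24167852e+00 -2.27691362e-01] [ 0.37861642  1.03093839 -0.38132393] [-0.02934017  0.01386389  0.0049621 ]
```

View pics/w4.png

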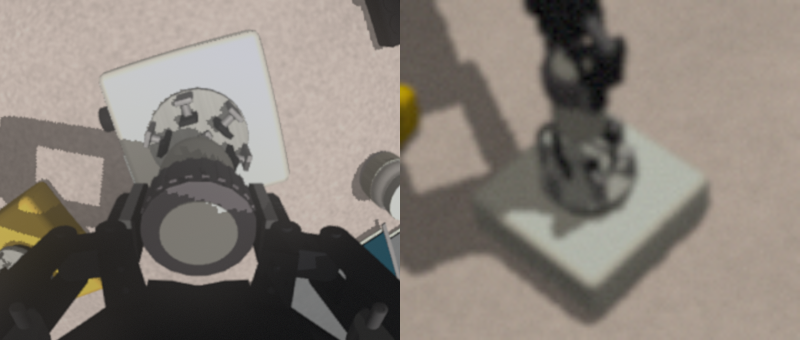

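Wrist view: cup is over the head, about centred on the prong ring; scene view agrees. Lowering into the flare.

move_arm(
  plan=[0,0,-0.1,0,0,0,0,0,-0.2,0,0,0,0,0,-0.3,0,0,0,0,0,-0.4,0,0,0,0,0,-0.5,0,0,0,0,0,-0.56,0,0,0,0,0,-0.56,0,0,0,0,0,-0.56,0,0,0],
)

```text
time_s: 13.9
eef_pos: [0.5137, -0.142, 0.1534]
eef_rot: [0.0, 0.794, 0.608, 0.0]
wrist_force: [0.4, -0.2, -2.0]
opening: 0.591
grasp_force: 63.0
```

move_arm(
  plan=[0,0,-0.014,0,0,0.17,0,0,-0.028,0,0,0.34,0,0,-0.042,0,0,0.51,0,0,-0.056,0,0,0.68,0,0,-0.07,0,0,0.85,0,0,-0.084,0,0,1.02,0,0,-0.098,0,0,1.19,0,0,-0.112,0,0,1.36,0,0,-0.126,0,0,1.53,0,0,-0.14,0,0,1.7],
)

```text
time_s: 15.15
eef_pos: [0.5125, -0.1421, 0.1465]
eef_rot: [-0.001, 0.065, 0.998, -0.0]
wrist_force: [-5.0, 0.3, 3.2]
opening: 0.594
grasp_force: 63.1
```

move_arm(
  plan=[0,0,-0.014,0,0,-0.17,0,0,-0.028,0,0,-0.34,0,0,-0.042,0,0,-0.51,0,0,-0.056,0,0,-0.68,0,0,-0.07,0,0,-0.85,0,0,-0.084,0,0,-1.02,0,0,-0.098,0,0,-1.19,0,0,-0.112,0,0,-1.36,0,0,-0.126,0,0,-1.53,0,0,-0.14,0,0,-1.7],
)

```text
time_s: 16.4
eef_pos: [0.5145, -0.1421, 0.1414]
eef_rot: [0.001, 0.795, 0.606, 0.001]
wrist_force: [-1.4, 2.6, 10.7]
opening: 0.592
grasp_force: 63.8
```

```bash
python3 - <<'E'
from h import *
o=ctrl.get_obs(); print(o["eef_pos"],o["wrist_force"],o["torque"],o["q"][5])
E
```

```text
[ 0.5144909  -0.14213668  0.14138858] [-1.37669695  2.61176998 10.66824555] [0.48712614 0.21340659 0.72399231] -0.22328797615550847
```

move_arm(
  plan=[0,0,-0.008,0,0,0.17,0,0,-0.016,0,0,0.34,0,0,-0.024,0,0,0.51,0,0,-0.032,0,0,0.68,0,0,-0.04,0,0,0.85,0,0,-0.05,0,0,1.02,0,0,-0.06,0,0,1.19,0,0,-0.07,0,0,1.36,0,0,-0.08,0,0,1.53,0,0,-0.09,0,0,1.7],
)

```text
time_s: 17.65
eef_pos: [0.5129, -0.1424, 0.1357]
eef_rot: [-0.001, 0.066, 0.998, -0.0]
wrist_force: [-3.3, 1.1, 6.3]
opening: 0.593
grasp_force: 63.6
```

move_arm(
  plan=[0,0,-0.006,0,0,-0.15,0,0,-0.012,0,0,-0.3,0,0,-0.018,0,0,-0.45,0,0,-0.024,0,0,-0.6,0,0,-0.03,0,0,-0.75,0,0,-0.036,0,0,-0.9],
)

```text
time_s: 18.4
eef_pos: [0.5144, -0.1423, 0.1346]
eef_rot: [0.001, 0.497, 0.868, -0.0]
wrist_force: [-0.4, 2.6, 8.7]
opening: 0.588
grasp_force: 63.8
```

move_arm(
  plan=[0,0,-0.006,0,0,-0.15,0,0,-0.012,0,0,-0.3,0,0,-0.018,0,0,-0.45,0,0,-0.024,0,0,-0.6,0,0,-0.03,0,0,-0.75,0,0,-0.036,0,0,-0.9],
)

```text
time_s: 19.15
eef_pos: [0.5146, -0.1426, 0.1335]
eef_rot: [0.002, 0.825, 0.566, 0.0]
wrist_force: [-1.2, 1.8, 9.0]
opening: 0.592
grasp_force: 64.0
```

move_arm(
  plan=[0,0,-0.006,0,0,-0.15,0,0,-0.012,0,0,-0.3,0,0,-0.018,0,0,-0.45,0,0,-0.024,0,0,-0.6,0,0,-0.03,0,0,-0.75,0,0,-0.036,0,0,-0.9],
)

```text
time_s: 19.9
eef_pos: [0.515, -0.1437, 0.1319]
eef_rot: [0.003, 0.988, 0.152, 0.001]
wrist_force: [-1.0, -2.7, 11.1]
opening: 0.596
grasp_force: 63.7
```

```bash
python3 - <<'E'
from h import *
o=ctrl.get_obs(); print(o["eef_pos"],o["wrist_force"],o["torque"],o["q"][5])
E
```

```text
[ 0.5149862  -0.14372521  0.1319232 ] [-0.97627537 -2.70933694 11.05830518] [-0.64902859  0.34002416  1.43407217] 0.7748624036105006
```

Torque has risen to 1.4 N·m and the cup is below bar height, so the groove seems to be on the bar. I'll wiggle it within the groove slack.

move_arm(
  plan=[0,0,0,0,0,0.12,0,0,0,0,0,0.24,0,0,0,0,0,0.34,0,0,-0.004,0,0,0.22,0,0,-0.008,0,0,0.1,0,0,-0.012,0,0,0.22,0,0,-0.016,0,0,0.34],
)

```text
time_s: 20.78
eef_pos: [0.5142, -0.1428, 0.1301]
eef_rot: [0.001, 0.948, 0.318, 0.001]
wrist_force: [-1.5, -0.2, 5.9]
opening: 0.591
grasp_force: 63.4
```

```bash
python3 - <<'E'
from h import *
o=ctrl.get_obs(); print(o["eef_pos"],o["wrist_force"],o["torque"],o["q"][5])
E
```

```text
[ 0.51424273 -0.14276633  0.13012077] [-1.5054457  -0.23804331  5.86713808] [-0.05260303  0.34787096 -0.88990495] 0.42978198991136063
```

move_arm(
  plan=[0,0,-0.006,0,0,-0.12,0,0,-0.012,0,0,-0.24,0,0,-0.018,0,0,-0.12,0,0,-0.024,0,0,0,0,0,-0.03,0,0,-0.12,0,0,-0.036,0,0,-0.24,0,0,-0.04,0,0,-0.12,0,0,-0.04,0,0,0],
)

```text
time_s: 21.78
eef_pos: [0.5146, -0.143, 0.129]
eef_rot: [0.001, 0.948, 0.318, 0.001]
wrist_force: [-2.8, -0.1, 11.6]
opening: 0.589
grasp_force: 63.9
```

```bash
python3 - <<'E'
from h import *
o=ctrl.get_obs(); print(o["eef_pos"],o["wrist_force"],o["torque"],o["q"][5])
E
```

```text
[ 0.51461319 -0.14302537  0.1290167 ] [-2.84330091 -0.10673572 11.6029025 ] [-0.09894752  0.55965912 -0.82928235] 0.4298366885258675
```

move_arm(
  plan=[0,0,0,0,0,-0.12,0,0,0,0,0,-0.24,0,0,0,0,0,-0.12,0,0,0,0,0,0,0,0,0,0,0,-0.12,0,0,0,0,0,-0.24,0,0,0,0,0,-0.12],
)

```text
time_s: 22.65
eef_pos: [0.5148, -0.1431, 0.1291]
eef_rot: [0.002, 0.966, 0.26, 0.001]
wrist_force: [-2.9, 1.8, 11.2]
opening: 0.593
grasp_force: 64.0
```

```bash
python3 - <<'E'
from h import *
o=ctrl.get_obs(); s=ctrl.camera("scene"); print(o["eef_pos"],o["wrist_force"],o["torque"],o["q"][5])
E
```

```text
[ 0.51477844 -0.14310763  0.12909108] [-2.93783639  1.77665393 11.24096338] [-0.09868818  0.5429199  -0.81546821] 0.5524078003434586
```

Constant height and force under wiggling: the cup is on the floor. Relieve and release.

move_arm(
  plan=[0,0,0.01,0,0,0,0,0,0.03,0,0,0,0,0,0.03,0,0,0],
)

```text
time_s: 23.08
eef_pos: [0.5146, -0.1431, 0.13]
eef_rot: [0.002, 0.966, 0.26, 0.001]
wrist_force: [-0.2, -0.9, 6.2]
opening: 0.591
grasp_force: 63.9
```

move_arm(
  plan=[0,0,0,0,0,0,0,0,0,0,0,0,0,0,0,0,0,0,0,0,0,0,0,0,0,0,0,0,0,0],
  grip=85,
)

```text
time_s: 23.7
eef_pos: [0.5134, -0.1419, 0.128]
eef_rot: [-0.0, 0.966, 0.26, -0.0]
wrist_force: [0.5, 0.4, -0.1]
opening: 0.998
grasp_force: 0.0
```

move_arm(
  plan=[0,0,0.3,0,0,0,0,0,0.8,0,0,0,0,0,1.5,0,0,0,0,0,2.5,0,0,0,0,-1.2,3,0,0,0,0,-2.4,3,0,0,0,0,-3.6,3,0,0,0,0,-4,3,0,0,0,0,-4,3,0,0,0],
)

```text
time_s: 24.82
eef_pos: [0.5132, -0.3428, 0.2783]
eef_rot: [-0.0, 0.966, 0.259, 0.0]
wrist_force: [-0.5, -0.0, -1.3]
opening: 0.993
grasp_force: 0.0
```

```bash
python3 - <<'E'
from h import *
s=ctrl.camera("scene"); t=ctrl.camera("top"); o=ctrl.get_obs(); print(o["time_s"],o["eef_pos"])
k=lambda c,p:proj(c,p)
for z in (.163,.157): print(k(s,[.5135,-.1425,z]),k(t,[.5135,-.1425,z]))
a=cv2.resize(s["pixels"][190:290,210:330,::-1],(480,400),interpolation=2); b=cv2.resize(t["pixels"][160:235,355:415,::-1],(320,400),interpolation=2)
cv2.imwrite("pics/f.png",np.hstack([a,b]))
E
```

```text
24.925 [ 0.51371179 -0.34059356  0.27833156]
[263.59879909 221.23771799] [396.94241901 194.06588476]
[263.79441676 222.69901813] [396.40645847 194.22806257]
```

View pics/f.png

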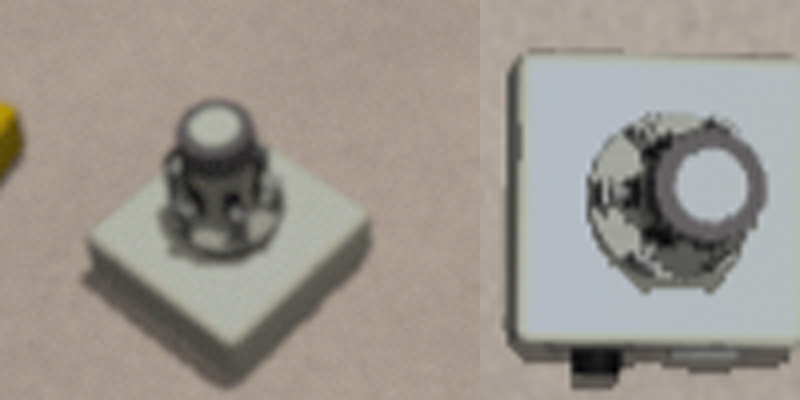

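Scene: lid centre at about (264,221.6), and a fully home cup would be at (263.6,221.2), against 219.8 if it were on the bar. The top view shows it roughly centred, so I'll do one overhead wrist check for tilt and centring.

move_arm(
  plan=[-0.46,2.44,0,0,0,0.18,-0.46,2.44,0,0,0,0.36,-0.46,2.44,0,0,0,0.54,-0.46,2.44,0,0,0,0.72,-0.46,2.44,0,0,0,0.78,-0.46,2.44,0,0,0,0.78,-0.46,2.44,0,0,0,0.78],
)

```text
time_s: 25.8
eef_pos: [0.4906, -0.219, 0.2783]
eef_rot: [0.0, 0.794, 0.608, 0.0]
wrist_force: [0.2, 0.4, -1.6]
opening: 0.994
grasp_force: 0.0
```

```bash
python3 - <<'E'
from h import *
o=ctrl.get_obs(); c=ctrl.camera("wrist"); print(o["time_s"],o["eef_pos"],o["eef_rot"])
def blob(u,win):
    x,y=np.maximum((u-win).astype(int),0); g=c["pixels"][y:y+2*win,x:x+2*win].astype(int)
    m=((g[:,:,2]-g[:,:,0]>0)&(g.min(2)>140)).astype(np.uint8)
    n,l,st,ce=cv2.connectedComponentsWithStats(m); k=l[win,win]; print(k,st[k]); return ce[k]+[x,y],st[k][2:4]
u=proj(c,[.5134,-.142,.163],True); v,s=blob(u,32); print(u,v,back(c,v,.163,True))
for z in(.157,.163,.169):print(z,back(c,v+[s[0]/2,0],z,True)-back(c,v-[s[0]/2,0],z,True))
y,x=int(u[1])-60,int(u[0])-60; y=max(y,0)
cv2.imwrite("pics/w5.png",cv2.resize(c["pixels"][y:y+120,x:x+120,::-1],None,fx=4,fy=4,interpolation=2))
E
```

```text
25.8 [ 0.490604   -0.21895333  0.27834777] [1.01551924e-04 7.94297196e-01 6.07529376e-01 1.03720725e-04]
3 [  14   14   42   42 1376]
[328.9664236   98.46101047] [330.59520349 100.43386628] [ 0.51426345 -0.14393511  0.163     ]
0.157 [ 0.03412078 -0.00912869  0.        ]
0.163 [ 0.0333462  -0.00892146  0.        ]
0.169 [ 0.03257163 -0.00871423  0.        ]
```

View pics/w5.png

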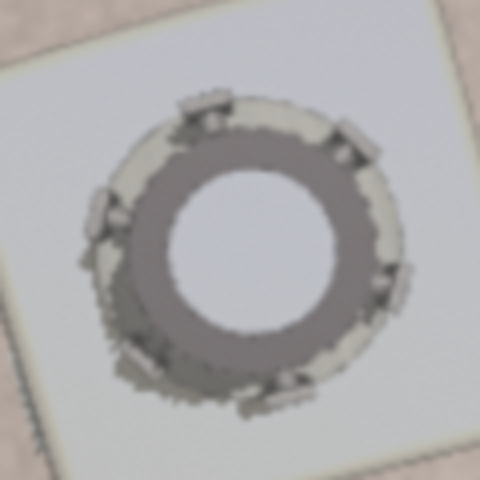

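Lid centre is within 0.8 mm of the head centre, so the cup is upright. I'll check its height with a light touch of the shut fingers: 0.163 m if home, 0.169 m if not.

move_arm(
  plan=[0.46,1.55,0,0,0,0,0.46,1.55,-0.5,0,0,0,0.46,1.55,-1,0,0,0,0.46,1.55,-1.5,0,0,0,0.46,1.55,-1.9,0,0,0,0.46,1.55,-2.06,0,0,0,0.46,1.55,-2.06,0,0,0,0.46,1.55,-2.06,0,0,0],
  grip=0,
)

```text
time_s: 26.85
eef_pos: [0.5141, -0.1428, 0.1761]
eef_rot: [0.001, 0.794, 0.607, 0.0]
wrist_force: [0.2, -0.2, 0.1]
opening: -0.003
grasp_force: 0.0
```

move_arm(
  plan=[0,0,-0.04,0,0,0,0,0,-0.08,0,0,0,0,0,-0.12,0,0,0,0,0,-0.16,0,0,0,0,0,-0.16,0,0,0,0,0,-0.16,0,0,0],
)

```text
time_s: 27.6
eef_pos: [0.5135, -0.1425, 0.1671]
eef_rot: [-0.0, 0.794, 0.607, 0.0]
wrist_force: [-0.4, 0.4, 0.5]
opening: -0.001
grasp_force: 0.0
```

No contact at 0.167, so the cup is already below bar-stop height. Going a bit further.

move_arm(
  plan=[0,0,-0.03,0,0,0,0,0,-0.06,0,0,0,0,0,-0.07,0,0,0,0,0,-0.07,0,0,0],
)

```text
time_s: 28.1
eef_pos: [0.5135, -0.1425, 0.1635]
eef_rot: [-0.0, 0.794, 0.607, -0.0]
wrist_force: [0.2, -0.4, -0.2]
opening: 0.003
grasp_force: 0.0
```

move_arm(
  plan=[0,0,-0.02,0,0,0,0,0,-0.03,0,0,0,0,0,-0.03,0,0,0],
)

```text
time_s: 28.48
eef_pos: [0.5137, -0.1426, 0.1625]
eef_rot: [0.0, 0.794, 0.607, 0.0]
wrist_force: [-0.7, -0.2, 3.5]
opening: 0.002
grasp_force: 1.7
```

Contact comes at about 0.163, so the cup is home. Withdraw and hand in.

move_arm(
  plan=[0,0,0.3,0,0,0,0,0,1,0,0,0,0,0,2,0,0,0,0,0,2.5,0,0,0,0,0,2.5,0,0,0,0,0,2.5,0,0,0],
)

```text
time_s: 29.22
eef_pos: [0.513, -0.1422, 0.2863]
eef_rot: [-0.001, 0.794, 0.608, -0.0]
wrist_force: [-0.7, 0.6, 0.5]
opening: 0.002
grasp_force: 0.0
```

```bash
python3 -c "
from bench import ctrl
print(ctrl.get_obs()['eef_pos']); print(ctrl.hand_in())"
```

```text
[ 0.51303985 -0.14223826  0.28626647]
the job is handed in; nothing more can be done
None
```

The cup is loaded in the white mixer, upright and released; a light touch on the lid met it at about 163 mm, its fully home height, the highest contact force I read was about 13 N (head down roughly 2.5 mm), and the job was handed in at about 29 s with no verdict shown.

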